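Draw the safety bolt of a board-test fixture so that its hood springs ajar

TASK

Unlock the board-test fixture: press the long red catch key down with one fingertip and, keeping it held down all the way, push the bolt's black thumb grip with the other fingertip until the bolt is right back, so that the sprung hood pops ajar by itself. Then let the key spring up, which locks the bolt in its open notch, and move clear. Only push and press, do not pinch the thumb grip or ram the bolt, and leave the things lying round the fixture where they are.

Things in the scene. Friction and masses are not known exactly. Their poses are not given: they have to be found in the camera images.
- fixture: grey board-test fixture fixed on the desk, case 180 (x) x 184 x 36 mm; origin on the desk, 99 mm behind its front (-x) edge, mid-width; z up. Its open top at -x bears the lock: red catch key along the line x = -78 mm, and behind it the steel bolt on x = -28 mm, both parallel to y. At x = 4 to 70 mm is the shut blue hood, 168 mm wide, 82 mm high. On the lock side nothing but key and thumb grip stands above 75 mm.
- key_top (a point): centre of the red catch key's top face, at fixture (-78, -12) mm, 96 mm above the desk when up; moves with the key. The face is 22 mm along fixture x and 85 mm along fixture y: a fingertip can slide along it while holding it down. The black housing round it (33 x 99 mm) has its rim 75 mm above the desk.
- catch_key (a joint): how far the catch key is pressed straight down, m: 0 = up, 0.010 = hard stop. Its spring pushes back with 2.5 N at the top, 5.5 N at the bottom. Below about 0.005 its tooth stands in a notch and locks the bolt; beyond, the bolt is free. Notches: home, one half-way (bolt at 0.015) and open (bolt at 0.028 to 0.034).
- grip_top (a point): top centre of the bolt's black thumb grip, 118 mm above the desk, at fixture (-28, -5) mm when home; moves with the bolt. The grip is a block 22 mm along fixture x, 16 mm along y, from 70 mm (the bar's top) to 118 mm above the desk. Push its -y face to fixture +y. Blocks 74 mm high stand on the bolt line at fixture y = -81, -50 and 46 mm.
- slide_bolt (a joint): how far the bolt is drawn to fixture +y, m: 0 to 0.001 = home, over the hood's lug (the start), 0.034 = hard stop. About 2 N of friction, more while a finger drags along the key. The hood comes free at about 0.022; from 0.028 on the catch can spring up into the open notch.
- hood_edge (a point): middle of the top front edge of the hood, fixture (4, 0) mm, 82 mm above the desk when shut.
- hood_frame (a joint): opening angle of the hood about its rear hinge, rad: 0 = shut under the bolt, 0.26 = ajar at its stop (front edge about 17 mm higher). A spring lifts it as soon as the bolt is out of its lug.
- tape_measure: red pocket tape measure, 32 x 76 x 63 mm, standing loose by the fixture; origin at the centre of its underside. To be left alone.
- cell_blue: blue AA cell, 14 x 50 x 14 mm, lying loose by the fixture; origin at the centre of its underside. To be left alone.
- usb_stick: grey USB stick, 54 x 18 x 8 mm, lying loose by the fixture; origin at the centre of its underside. To be left alone.
- tape_red: roll of red insulating tape, 49 mm across and 15 mm high, lying flat by the fixture; origin at the centre of its underside. To be left alone.

How it is judged:
On the way, in this order (a step that is already met when the one before it is completed fails the run):
1. the catch key is pressed down while the bolt is still home (value of joint catch_key above 0.0052 m and value of joint slide_bolt below 0.005 m), for 0.1 s.
2. the bolt has been slid right back with the catch key still held down (value of joint catch_key above 0.005 m and value of joint slide_bolt above 0.0275 m), for 0.1 s.
At the end, for the whole second after the job is handed in: the bolt is drawn by at least 27.5 mm, the catch key is up again (within 2 mm) in the open notch, the hood stands ajar by more than 0.2 rad, and the tape measure, the cell, the USB stick and the roll of tape lie within 15 mm of where they were (value of joint slide_bolt above 0.0275 m and value of joint catch_key below 0.002 m and value of joint hood_frame above 0.2 rad and distance of each of tape_measure, cell_blue, usb_stick, tape_red from where it was at the start of the episode below 0.015 m); the robot touches nothing.
It fails at once if the catch key is let up before the bolt is right back (value of joint catch_key below 0.003 m and value of joint slide_bolt between 0.009 and 0.021 m).
It fails at once if the bolt is pinched hard or rammed (more than 40 N from the fingers) (contact force between the fingers and slide_bolt above 40 N).
It fails at once if a loose thing beside the fixture is moved or lifted (more than 15 mm) (distance of any of tape_measure, cell_blue, usb_stick, tape_red from where it was at the start of the episode above 0.015 m).
It also fails if it takes over 38 s, if anything falls off the work surface, if the arm or the gripper's body presses on something with over 40 N, if the wrist force passes 120 N, or if a joint passes its speed limit or range.

ROBOT

A 7-joint arm with a two-finger parallel gripper is mounted at the origin on a cart in front of the work surface, level with it; the furniture and walls round the work are solid. World frame = base frame: x ahead of the robot, y to its left, z up, the work surface at z = 0. Lengths are in m, angles in rad, forces in N, time in s.
With the tool pointing down it reaches from about 0.425 to 0.875 m from the base axis. Payload 8.4 kg.
Tool frame: the origin (TCP) lies midway between the tips of the shut fingers; the grasp point (between the pads) lies 19 mm behind it (robot.grasp_offset is the distance from the TCP to the grasp point, in m); z points along the fingers, y is the line along which they close (so a half turn about z gives the same grasp; the last joint's range is limited). The gripper opens to 87 mm and grips with 3 to 60 N. Pads are 19 mm wide; open, the fingers measure 117 mm over their backs; the gripper's body (75 mm by 190 mm) begins 51 mm behind the grasp point.
Start: joints at [-1.312, 0.333, 0.04, 1.465, -0.013, 1.343, -0.059], TCP at [0.228, 0.609, 0.223] pointing down, gripper open.
Joint ranges: [-2.58, 2.58], [-0.38, 2.09], [-1.3, 1.39], [0.25, 2.4], [-1.5, 4.64], [0.08, 2.09], [-2.65, 2.65]. Speed limits (rad/s): [2.22, 2.22, 2.79, 2.79, 3.14, 3.14, 3.14].

INTERFACE

Orientations are given as a rotation vector (axis times angle).
In Python, from workcell import status, camera, camera_params, robot, spot_in, silhouettes, mark_of gives the robot as it stands.
- The arm moves only by the tool send_rows, never from a script. Its argument "plan" is a list of rows, each an object with "delta_rot": the turn, a rotation vector about the tool's x, y, z scaled (see below), a list of three; "dp": the shift along the tool's x, y, z scaled (see below), a list of three; "hand": the opening, from 0 (shut) to 1 (fully open). In form: [{"delta_rot": [wx, wy, wz], "dp": [dx, dy, dz], "hand": hand}, ...]. A call has 1 to 12 rows; each row is the pose to reach, as a shift and turn from the pose commanded when the call began, along the tool's axes at that moment; what a row does not reach only later rows make up. The controller multiplies each number of a shift by 0.15 m and each number of a turn by 90 degrees. A row lasts 1/8 s, in which the tool goes at most 62.5 mm and 10.7 degrees, less where a joint would pass 70% of its speed; a pose out of reach is approached as far as the arm can. A call with a number of a shift or a turn outside -1 to 1 is refused whole. A call with a gripper value outside its range is refused whole. The fingers move at their own pace and stop on an object; "grip_force" is the grip in N (left out, the last holds). Time passes only in rows, so rows that repeat a pose let the fingers close. It gives the time, the measured TCP pose, the force, the opening and the grip force at its end, in the units of the state.
- status.state(): the state, without advancing time (a new reading comes with each control period).
- camera(name): name is "scene" or "side" or "wrist"; returns (picture, depth): 480x640x3 uint8, red, green, blue; 480x640 float32, m along the optical axis (not along the pixel's ray), 0 where there is no reading.
- camera_params(name): a dict with "fx", "fy", "cx", "cy" (pixels), "extrinsics" (4x4, takes a point from camera to world coordinates); the wrist camera has in their place "mount" (4x4, takes a point from camera to tool coordinates, whose origin is the TCP and whose axes are the flange's). Camera axes: x right, y down, z forward; pixel columns grow to the right and rows downward; lengths in m; the calibration is good to about 2 mm. A picture is of the moment at which its call begins: read the wrist's pose just before it. camera_params takes no time and is no camera call.
- robot.sign_off(): hands the job in; it is judged then, once.
Trained networks look in the newest picture that a camera, given by its name, has taken for a name from the list of things; names that differ only in an ending like _2 or _b are one class to them, and where a whole thing is asked for, a point or a joint stands for the part that bears it (a point fixed in the world has none). Each returns a list of dicts, best first, with "conf" (0 to 1); they miss things now and then, are a little off and sometimes report something else, mostly with a low value. They report only what shows in the picture. A call takes as long as a camera call.
- spot_in(camera, thing): "box" ([left, top, width, height] in pixels, round what is visible of it).
- silhouettes(camera, thing): "region" (480x640 bool, what is visible of it) and "box" ([left, top, width, height] in pixels, round what is visible of it).
- mark_of(camera, thing): "xy" ([column, row] in pixels: a listed point, or the origin of a listed thing).
The state is a dict: "t": time; "joint_pos": joint angles; "qd": joint speeds; "effort": joint torques, N m; "tcp_pos": TCP position; "tcp_rot": TCP orientation; "force": force on the tool from outside, world axes, zero at the start; "torque": the same for the moment, N m; "gripper_width": opening from 0.0 (shut) to 1.0 (fully open); "gripper_force": force on a finger pad.
Only numpy, scipy, OpenCV 4.12 (cv2) and the standard library are available. Lean on these libraries where they do the work, as an engineer would, in place of code of your own. Each camera call takes 0.05 s, during which the arm holds its last target. There are 200 camera calls.

## Working session

There is one attempt and no reset: what is moved stays moved. The work goes in short steps, Python scripts to look and compute and a tool call to move; the robot and the scene stay as the last step left them, time stands still between calls to the robot, and variables do not carry over. Pictures are saved under pics/ and viewed, at most 10 in all, crops included, and the job is handed in when it is done.

Besides the shell and the picture viewer there is one more tool, called after "Call:" in YAML: its name, and indented under it one key for each argument. send_rows: Moves the arm, as the interface text tells. Shifts and turns lie within -1 to 1; 1 stands for 0.15 m of shift or 90 degrees of turn. Its arguments: {"type":"object","properties":{"plan":{"type":"array"},"grip_force":{"type":"number"}},"required":["plan"]}

```bash
mkdir -p pics
cat > h.py <<'E'
import numpy as np, cv2
from workcell import status, camera, camera_params, robot, spot_in, silhouettes, mark_of
from scipy.spatial.transform import Rotation as R
def ext(n,s=None):
    p=camera_params(n)
    if 'extrinsics' in p: return p,np.array(p['extrinsics'])
    s=s or status.state(); T=np.eye(4); T[:3,:3]=R.from_rotvec(s['tcp_rot']).as_matrix(); T[:3,3]=s['tcp_pos']
    return p,T@np.array(p['mount'])
def pt(n,uv,z,s=None):  # ray meets plane z
    p,E=ext(n,s); d=E[:3,:3]@np.array([(uv[0]-p['cx'])/p['fx'],(uv[1]-p['cy'])/p['fy'],1]); o=E[:3,3]
    return o+d*(z-o[2])/d[2]
def cloud(n,dep,s=None):
    p,E=ext(n,s); v,u=np.mgrid[:480,:640]
    P=np.stack([(u-p['cx'])/p['fx']*dep,(v-p['cy'])/p['fy']*dep,dep],-1)
    return P@E[:3,:3].T+E[:3,3]
E
python3 - <<'E'
from h import *
s=status.state(); print({k:np.round(v,3) for k,v in s.items()}); print(R.from_rotvec(s['tcp_rot']).as_matrix().round(3))
for n in ['scene','side','wrist']:
    im,d=camera(n); cv2.imwrite(f'pics/a_{n}.png',im[:,:,::-1])
    for t,z in [('key_top',.096),('grip_top',.118),('hood_edge',.082),('fixture',0),('tape_measure',0),('cell_blue',0),('usb_stick',0),('tape_red',0)]:
        m=mark_of(n,t)
        if m: print(n,t,round(m[0]['conf'],2),np.round(m[0]['xy']),pt(n,m[0]['xy'],z,s).round(4))
E
```

```text
{'t': np.float64(0.0), 'joint_pos': array([-1.312,  0.334,  0.04 ,  1.466, -0.013,  1.343, -0.058]), 'qd': array([ 0.001,  0.002, -0.001, -0.   ,  0.   ,  0.001,  0.   ]), 'effort': array([ 1.0000e-03, -6.5637e+01,  1.3360e+00, -4.0379e+01, -6.0000e-02,
        4.5000e-02,  0.0000e+00]), 'tcp_pos': array([0.228, 0.608, 0.222]), 'tcp_rot': array([-5.590e-01, -3.091e+00,  3.000e-03]), 'force': array([-0.459, -0.288,  1.284]), 'torque': array([-0.017,  0.032,  0.035]), 'gripper_force': np.float64(0.0), 'gripper_width': np.float64(1.0)}
[[-0.937  0.35  -0.   ]
 [ 0.35   0.937 -0.002]
 [-0.    -0.002 -1.   ]]
scene key_top 0.88 [350. 224.] [0.4061 0.2294 0.096 ]
scene grip_top 0.69 [320. 216.] [0.441  0.2773 0.118 ]
scene hood_edge 0.92 [302. 232.] [0.4653 0.3035 0.082 ]
scene fixture 0.8 [310. 271.] [0.446  0.3019 0.    ]
scene tape_measure 0.83 [379. 283.] [0.3206 0.2349 0.    ]
scene cell_blue 0.7 [315. 312.] [0.3431 0.3849 0.    ]
scene usb_stick 0.7 [359. 308.] [0.2961 0.3213 0.    ]
scene tape_red 0.56 [315. 310.] [0.3477 0.3808 0.    ]
side key_top 0.82 [357. 267.] [0.4057 0.2323 0.096 ]
side grip_top 0.74 [366. 237.] [0.4355 0.2799 0.118 ]
side hood_edge 0.88 [372. 253.] [0.4531 0.3039 0.082 ]
side fixture 0.88 [370. 302.] [0.4526 0.308  0.    ]
side tape_measure 0.92 [291. 338.] [0.313  0.2403 0.    ]
side cell_blue 0.95 [352. 350.] [0.3823 0.1841 0.    ]
side usb_stick 0.63 [268. 313.] [0.2975 0.3219 0.    ]
side tape_red 0.71 [291. 287.] [0.3496 0.3983 0.    ]
```

View pics/a_scene.png

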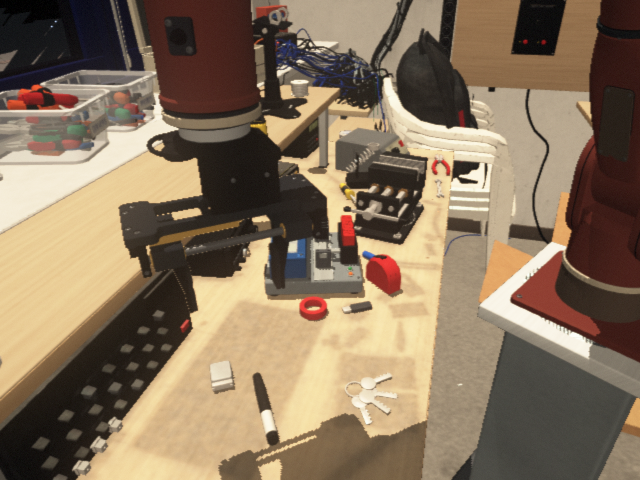

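View pics/a_side.png

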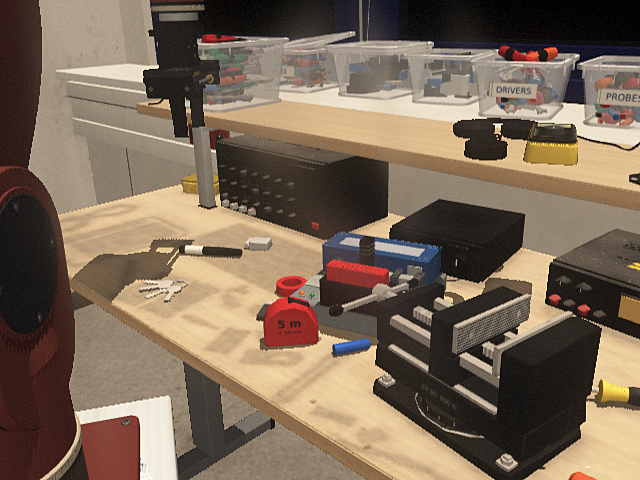

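Run:
```python
from h import *
for n in ['scene','side']:
    im,d=camera(n); P=cloud(n,d)
    for t,z in [('catch_key',.09),('grip_top',.108),('hood_frame',.078)]:
        for t2 in [t]:
            m=silhouettes(n,t2)
            if not m: print(n,t,'none'); continue
            r=m[0]['region']&(d>0); Q=P[r]; print(n,t,round(m[0]['conf'],2),r.sum(), Q[:,2].max().round(4))
            Q=Q[(Q[:,2]>z)&(Q[:,2]<z+.013)]
            if len(Q)<10: continue
            rc=cv2.minAreaRect((Q[:,:2]*1000).astype(np.float32)); print(len(Q),np.round(rc[0],1),np.round(rc[1],1),round(rc[2],1),np.median(Q[:,2]).round(4))
```

```text
scene catch_key 0.8 343 0.0989
234 [406.  238.2] [19.7 82. ] 47.2 0.0966
scene grip_top 0.8 300 0.313
50 [430.3 275.8] [11.5 12.8] 45.1 0.1152
scene hood_frame 0.96 741 0.0846
366 [436.2 360.6] [64.7 73.2] 52.4 0.0822
side catch_key 0.88 1279 0.0992
653 [410.3 218.5] [ 52.  109.2] 22.2 0.0958
side grip_top 0.72 519 0.1194
150 [433.7 273.6] [23.8 16.6] 48.1 0.1152
side hood_frame 0.63 2950 0.0847
1749 [474.9 324.8] [ 70.3 169.8] 47.1 0.0817
```

The scene view shows the fixture at about (315,265), with the key at (348,238), the grip at (322,255), the tape measure at (383,272), the red tape at (313,307) and the USB stick at (357,307). The side view shows a vice at (490,370) and the cell at (352,347), both near the fixture. The fixture yaw is about 47.1°. I'll check clearances next and compute the approach.

```bash
cat >> h.py <<'E'
TH=np.radians(47.1); FX=np.array([np.cos(TH),np.sin(TH)]); FY=np.array([-FX[1],FX[0]])
O=np.array([.4749,.3248])-.037*FX
def tofix(P): q=np.asarray(P)[...,:2]-O; return np.stack([q@FX,q@FY],-1)
def tow(x,y): return O+x*FX+y*FY
def delta(target,yaw_y=None,s=None):
    """scaled dp, yaw (scaled, about tool z) to reach target xyz with tool y along FX"""
    s=s or status.state(); M=R.from_rotvec(s['tcp_rot']).as_matrix()
    G=np.column_stack([np.r_[FY,0],np.r_[FX,0],[0,0,-1]])
    return (M.T@(np.asarray(target)-s['tcp_pos'])/.15).round(4), (R.from_matrix(M.T@G).as_rotvec()/(np.pi/2)).round(4)
E
python3 - <<'E'
from h import *
H=np.zeros((16,16))
for n in ['scene','side']:
    im,d=camera(n); P=cloud(n,d)[d>0]; P=P[P[:,2]<.21]; f=tofix(P)
    for (a,b),z in zip(f,P[:,2]):
        i,j=int((a+.24)//.03),int((b+.24)//.03)
        if 0<=i<16 and 0<=j<16: H[i,j]=max(H[i,j],z)
print('rows x -240.. step30, cols y -240..'); print((H*1000).astype(int))
print('O',O)
for z in (.2,.14): t=np.r_[tow(-.053,-.026),z]; print(t,*delta(t))
E
```

```text
rows x -240.. step30, cols y -240..
[[137 137 137  94  13   2   3   2   2   2   4   3   2   2   1   0]
 [138 137 136  96 110 111  96  93   3   2   3   3   3   2   2   3]
 [137 137  96 108 111 109  93  16   1  60  59  39   2   3   2   2]
 [136 136  96 112 111 102  98  15  50  64  64  44   2   3   2   2]
 [  2   3  12 111 108 100 100  93  95  76  39  37  10   2   2   2]
 [  1   2   1   0  95  95  98  99  98  98  43  37  10   2   2   2]
 [  3   2   2   0   0  76  76 119 119  75  39  38  15   2   3   2]
 [  0   0   0   0   0  75  76 118 119  77  39  39  18  17   2   2]
 [209   0   0   0   0  85  84  84  83  84  85  38  17  17   3   2]
 [209 209 209 209  36  84  83  83  83  83  83  36   2   2   2   3]
 [  2   0   0 209 209 209 209  83  83  83  84  37   2   2   2   2]
 [ 74   2   2   2  52  48 209 209 209 209 208   2   2   2   2   2]
 [  3   2   2  71  72  72  71  71  69 209 209 209 209 209   1   2]
 [  1   2   2  71  72  72  72  72  72  71   2   2 209 209 209 209]
 [  1   2   2  71  72  72  72  72  71  69   2   2   1 155 155 154]
 [  1   2  70  72  72  72  72  72  73   2   1   0   0 156 156 156]]
O [0.44971333 0.29769591]
[0.43268124 0.2411724  0.2       ] [-2.1388 -1.8169  0.1504] [-0.     -0.      0.2489]
[0.43268124 0.2411724  0.14      ] [-2.1388 -1.8169  0.5504] [-0.     -0.      0.2489]
```

Run:
```python
from h import *
L=[]
for n in ['scene','side']:
    im,d=camera(n); P=cloud(n,d)[d>0]; L.append(P[(P[:,2]>.19)&(P[:,2]<.7)])
for n,P in zip('ab',L):
    f=tofix(P); m=(abs(f[:,0])<.3)&(abs(f[:,1])<.3); f=f[m]; z=P[m][:,2]
    print(n,m.sum())
    if m.sum()==0: continue
    for j in range(-6,6):
        k=(f[:,1]>=j*.05)&(f[:,1]<j*.05+.05)
        if k.any():
            i=np.argsort(f[k,0])[max(0,k.sum()//200)]
            print(j*50, 'n',k.sum(),'xmin',(f[k,0][i]*1000).round(),'zrange',np.percentile(z[k],[1,50,99]).round(3), 'wxy',P[m][k][i].round(3))
```

```text
a 6717
-300 n 281 xmin 12.0 zrange [0.197 0.217 0.219] wxy [0.675 0.104 0.2  ]
-250 n 288 xmin 29.0 zrange [0.197 0.217 0.252] wxy [0.65  0.15  0.215]
-200 n 364 xmin 43.0 zrange [0.197 0.218 0.251] wxy [0.624 0.194 0.206]
-150 n 120 xmin 57.0 zrange [0.212 0.234 0.24 ] wxy [0.598 0.238 0.212]
-100 n 355 xmin 212.0 zrange [0.216 0.229 0.24 ] wxy [0.632 0.417 0.216]
-50 n 689 xmin 199.0 zrange [0.216 0.217 0.236] wxy [0.593 0.437 0.217]
0 n 713 xmin 186.0 zrange [0.216 0.217 0.218] wxy [0.543 0.465 0.217]
50 n 937 xmin 174.0 zrange [0.216 0.217 0.218] wxy [0.503 0.485 0.217]
100 n 447 xmin 150.0 zrange [0.216 0.217 0.218] wxy [0.445 0.507 0.216]
150 n 505 xmin 160.0 zrange [0.216 0.217 0.218] wxy [0.436 0.528 0.217]
200 n 702 xmin 166.0 zrange [0.197 0.217 0.218] wxy [0.413 0.559 0.197]
250 n 1316 xmin 193.0 zrange [0.198 0.217 0.218] wxy [0.366 0.639 0.204]
b 16940
-300 n 2665 xmin 9.0 zrange [0.195 0.217 0.233] wxy [0.674 0.101 0.207]
-250 n 2821 xmin 25.0 zrange [0.195 0.223 0.259] wxy [0.648 0.147 0.208]
-200 n 2087 xmin 40.0 zrange [0.195 0.217 0.251] wxy [0.618 0.196 0.208]
-150 n 1968 xmin 55.0 zrange [0.195 0.224 0.239] wxy [0.595 0.238 0.21 ]
-100 n 1563 xmin 71.0 zrange [0.195 0.217 0.239] wxy [0.57  0.282 0.213]
-50 n 1199 xmin 85.0 zrange [0.194 0.217 0.218] wxy [0.544 0.327 0.198]
0 n 1078 xmin 100.0 zrange [0.195 0.217 0.218] wxy [0.518 0.372 0.207]
50 n 940 xmin 116.0 zrange [0.194 0.217 0.218] wxy [0.492 0.417 0.2  ]
100 n 812 xmin 131.0 zrange [0.194 0.217 0.218] wxy [0.464 0.464 0.214]
150 n 692 xmin 147.0 zrange [0.194 0.217 0.218] wxy [0.437 0.51  0.207]
200 n 602 xmin 162.0 zrange [0.194 0.217 0.218] wxy [0.41  0.556 0.2  ]
250 n 513 xmin 178.0 zrange [0.194 0.216 0.218] wxy [0.384 0.601 0.213]
```

Call:
send_rows:
  plan:
    - {"dp":[-0.16,-0.14,0],"delta_rot":[0,0,0.04],"hand":0.4}
    - {"dp":[-0.33,-0.28,0],"delta_rot":[0,0,0.08],"hand":0.4}
    - {"dp":[-0.5,-0.42,0],"delta_rot":[0,0,0.12],"hand":0.4}
    - {"dp":[-0.66,-0.56,0],"delta_rot":[0,0,0.16],"hand":0.4}
    - {"dp":[-0.83,-0.7,0],"delta_rot":[0,0,0.2],"hand":0.4}
    - {"dp":[-1.0,-0.85,0],"delta_rot":[0,0,0.249],"hand":0.4}
    - {"dp":[-1.0,-0.85,0],"delta_rot":[0,0,0.249],"hand":0.4}

```text
t: 2.82
tcp_pos: [0.3257, 0.4341, 0.223]
tcp_rot: [1.158, 2.919, 0.0]
force: [-0.1, 1.1, -0.1]
gripper_width: 0.413
gripper_force: 0.0
```

Run:
```python
from h import *
print(*delta(np.r_[tow(-.053,-.026),.2])); print(status.state()['gripper_width'],status.state()['joint_pos'].round(2) if hasattr(status.state()['joint_pos'],'round') else '')
```

```text
[-1.4007 -0.4477  0.1537] [ 0.0003  0.0004 -0.0042]
0.4134079677678191 [-1.17  0.11  0.17  1.74 -0.02  1.3  -0.18]
```

Call:
send_rows:
  plan:
    - {"dp":[-0.25,-0.08,0],"delta_rot":[0,0,-0.004],"hand":0.4}
    - {"dp":[-0.5,-0.16,0],"delta_rot":[0,0,-0.004],"hand":0.4}
    - {"dp":[-0.75,-0.24,0],"delta_rot":[0,0,-0.004],"hand":0.4}
    - {"dp":[-0.95,-0.3,0.05],"delta_rot":[0,0,-0.004],"hand":0.4}
    - {"dp":[-0.95,-0.3,0.05],"delta_rot":[0,0,-0.004],"hand":0.4}

```text
t: 3.45
tcp_pos: [0.3983, 0.3048, 0.2148]
tcp_rot: [1.146, 2.925, -0.001]
force: [-0.5, 0.2, 0.1]
gripper_width: 0.402
gripper_force: 0.0
```

Call:
send_rows:
  plan:
    - {"dp":[-0.2,-0.07,0.03],"delta_rot":[0,0,0],"hand":0.4}
    - {"dp":[-0.45,-0.15,0.1],"delta_rot":[0,0,0],"hand":0.4}
    - {"dp":[-0.45,-0.15,0.1],"delta_rot":[0,0,0],"hand":0.4}

```text
t: 3.82
tcp_pos: [0.4324, 0.2429, 0.1996]
tcp_rot: [-1.145, -2.925, 0.001]
force: [0.2, 0.6, 0.6]
gripper_width: 0.399
gripper_force: 0.0
```

Run:
```python
from h import *
s=status.state(); print(*delta(np.r_[tow(-.053,-.026),.14],s=s),s['gripper_width'],s['force'])
im,d=camera('wrist'); cv2.imwrite('pics/w1.png',im[:,:,::-1])
for t,z in [('key_top',.096),('grip_top',.118),('hood_edge',.082)]:
    m=mark_of('wrist',t)
    if m: w=pt('wrist',m[0]['xy'],z,s); print(t,round(m[0]['conf'],2),np.round(m[0]['xy']),w.round(4),tofix(w).round(4))
P=cloud('wrist',d,s); f=tofix(P); 
for nm,lo,hi,xr in [('key',.09,.102,(-.11,-.055)),('grip',.112,.124,(-.05,-.005))]:
    k=(d>0)&(P[...,2]>lo)&(P[...,2]<hi)&(f[...,0]>xr[0])&(f[...,0]<xr[1])&(abs(f[...,1])<.09)
    if k.sum()>10: 
        Q=f[k]; print(nm,k.sum(),np.percentile(Q,[1,50,99],axis=0).round(4).tolist(),np.median(P[k][:,2]).round(4)); print(cv2.minAreaRect((P[k][:,:2]*1000).astype(np.float32)))
```

```text
[-0.0093 -0.0068  0.3976] [-0.0006  0.0002  0.0018] 0.3990015083533798 [0.20966999 0.6130301  0.55013459]
key_top 0.91 [282. 222.] [0.4046 0.2344 0.096 ] [-0.0771 -0.01  ]
grip_top 0.64 [353. 225.] [0.4359 0.2736 0.118 ] [-0.027  -0.0063]
hood_edge 0.7 [390. 207.] [0.4535 0.2999 0.082 ] [ 0.0042 -0.0013]
key 3288 [[-0.1047, -0.0793], [-0.0748, -0.01], [-0.064, 0.0292]] 0.0948
((417.25311279296875, 220.5096435546875), (39.12427520751953, 119.52555847167969), 33.8282356262207)
grip 716 [[-0.0358, -0.0121], [-0.0253, -0.004], [-0.0147, 0.0032]] 0.1164
((435.9727478027344, 276.4349365234375), (21.954269409179688, 15.720495223999023), 47.89581298828125)
```

View pics/w1.png

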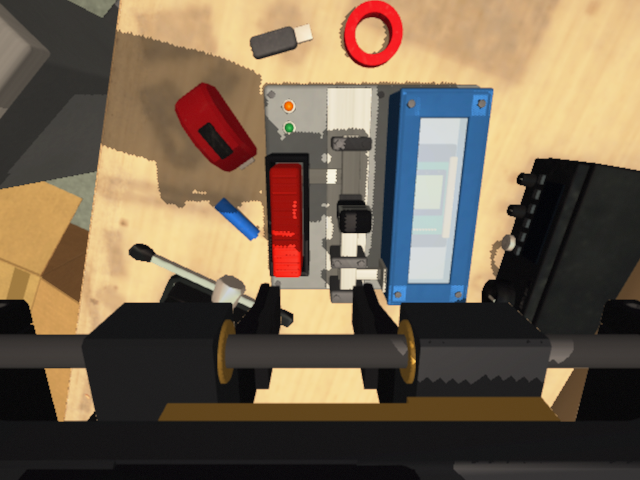

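The wrist view shows the key at (286,220) and the grip at (353,217). The fingers at columns 265 and 370 line up with the two tracks, and the vice handle ending at (290,320) is clear. I'll go down next.

Call:
send_rows:
  plan:
    - {"dp":[-0.03,0,0.2],"delta_rot":[0,0,0.002],"hand":0.4}
    - {"dp":[-0.03,0,0.4],"delta_rot":[0,0,0.002],"hand":0.4}
    - {"dp":[-0.03,0,0.52],"delta_rot":[0,0,0.002],"hand":0.4}
    - {"dp":[-0.03,0,0.6],"delta_rot":[0,0,0.002],"hand":0.4}
    - {"dp":[-0.03,0,0.6],"delta_rot":[0,0,0.002],"hand":0.4}

```text
t: 4.65
tcp_pos: [0.4345, 0.242, 0.1097]
tcp_rot: [-1.143, -2.926, 0.002]
force: [0.1, -0.5, -0.6]
gripper_width: 0.403
gripper_force: 0.0
```

Run:
```python
from h import *
s=status.state(); print(np.round(s['tcp_pos'],4),tofix(s['tcp_pos']),s['force'])
for n in ['side','wrist']:
    im,d=camera(n); m=mark_of(n,'key_top'); c=m[0]['xy'] if m else (350,260); print(n,c)
    if n=='side': c=(360,255)
    x,y=int(c[0])-80,int(c[1])-60; cv2.imwrite(f'pics/{n}2.png',cv2.resize(im[max(y,0):y+120,max(x,0):x+160,::-1],None,fx=4,fy=4,interpolation=2))
```

```text
[0.4345 0.242  0.1097] [-0.05113373 -0.02673876] [ 0.07468791 -0.46962429 -0.63624086]
side [361.0, 267.9]
wrist [270.3, 261.6]
```

View pics/side2.png

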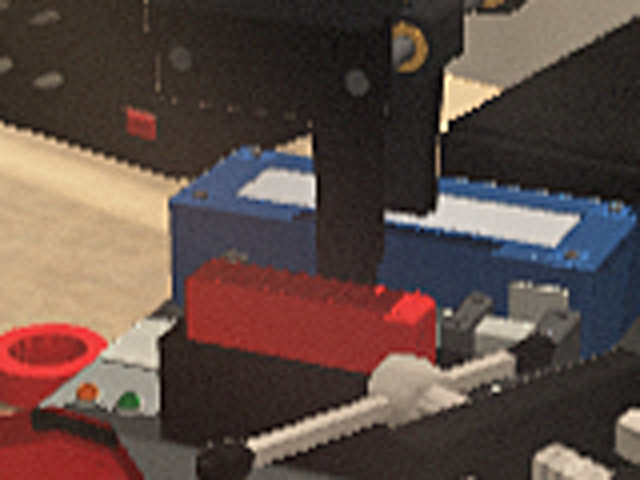

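The side crop shows the near finger above the key's top face, at about (345,275) in the crop. Nothing is touching. Now I'll press.

Call:
send_rows:
  plan:
    - {"dp":[-0.01,-0.008,0.05],"delta_rot":[0,0,0],"hand":0.4}
    - {"dp":[-0.01,-0.008,0.08],"delta_rot":[0,0,0],"hand":0.4}
    - {"dp":[-0.01,-0.008,0.11],"delta_rot":[0,0,0],"hand":0.4}
    - {"dp":[-0.01,-0.008,0.135],"delta_rot":[0,0,0],"hand":0.4}
    - {"dp":[-0.01,-0.008,0.145],"delta_rot":[0,0,0],"hand":0.4}
    - {"dp":[-0.01,-0.008,0.145],"delta_rot":[0,0,0],"hand":0.4}

```text
t: 5.6
tcp_pos: [0.4353, 0.2395, 0.0883]
tcp_rot: [-1.145, -2.925, 0.001]
force: [-1.8, -0.9, 5.0]
gripper_width: 0.399
gripper_force: 2.1
```

Run:
```python
from h import *
s=status.state(); print(np.round(s['tcp_pos'],4),tofix(s['tcp_pos']),s['force'],s['torque'])
im,d=camera('side'); P=cloud('side',d); m=silhouettes('side','catch_key')[0]['region']&(d>0); Q=P[m]; print(np.percentile(Q[:,2],[50,90,97,99]))
cv2.imwrite('pics/side3.png',cv2.resize(im[195:315,280:440,::-1],None,fx=4,fy=4,interpolation=2))
```

```text
[0.4353 0.2395 0.0883] [-0.05245994 -0.02904578] [-1.77420409 -0.89232446  5.04964525] [-0.62899823  0.45875149  0.00388416]
[0.08485498 0.08862329 0.08924658 0.08977729]
```

View pics/side3.png

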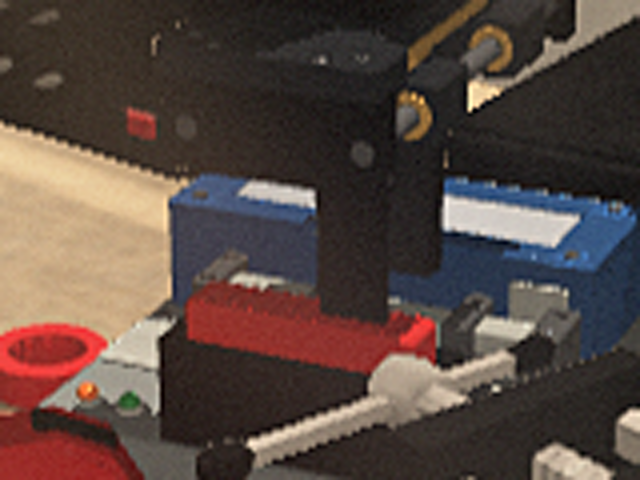

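The key is down about 8 mm (5 N) and the bolt is still home. Next I push slowly toward fixture +y.

Call:
send_rows:
  plan:
    - {"dp":[0.0,0,0.007],"delta_rot":[0,0,0],"hand":0.4}
    - {"dp":[0.02,0,0.007],"delta_rot":[0,0,0],"hand":0.4}
    - {"dp":[0.04,0,0.007],"delta_rot":[0,0,0],"hand":0.4}
    - {"dp":[0.06,0,0.007],"delta_rot":[0,0,0],"hand":0.4}
    - {"dp":[0.08,0,0.007],"delta_rot":[0,0,0],"hand":0.4}
    - {"dp":[0.1,0,0.007],"delta_rot":[0,0,0],"hand":0.4}
    - {"dp":[0.12,0,0.007],"delta_rot":[0,0,0],"hand":0.4}
    - {"dp":[0.14,0,0.007],"delta_rot":[0,0,0],"hand":0.4}
    - {"dp":[0.16,0,0.007],"delta_rot":[0,0,0],"hand":0.4}
    - {"dp":[0.18,0,0.007],"delta_rot":[0,0,0],"hand":0.4}
    - {"dp":[0.2,0,0.007],"delta_rot":[0,0,0],"hand":0.4}
    - {"dp":[0.2,0,0.007],"delta_rot":[0,0,0],"hand":0.4}

```text
t: 7.2
tcp_pos: [0.4137, 0.2606, 0.0876]
tcp_rot: [1.144, 2.925, 0.002]
force: [4.0, -1.2, 5.3]
gripper_width: 0.397
gripper_force: 2.7
```

```bash
cat > chk.py <<'E'
from h import *
import sys
s=status.state(); print(np.round(s['tcp_pos'],4),tofix(s['tcp_pos']).round(4),np.round(s['force'],1),'fy',round(float(np.dot(s['force'][:2],FY)),2),'t',s['t'],s['gripper_width'])
for n in ['scene','side','wrist']:
    im,d=camera(n); P=cloud(n,d,s)
    for t,z in [('grip_top',.118),('hood_edge',.09)]:
        m=mark_of(n,t)
        if m: print(n,t,round(m[0]['conf'],2),np.round(m[0]['xy']),tofix(pt(n,m[0]['xy'],z,s)).round(4))
    for t in ('hood_frame','catch_key'):
        m=silhouettes(n,t)
        if m: print(n,t,np.percentile(P[m[0]['region']&(d>0)][:,2],[50,90,97]).round(4))
    cv2.imwrite(f'pics/{sys.argv[1]}_{n}.png',im[:,:,::-1])
E
python3 chk.py c1
```

```text
[0.4137 0.2606 0.0876] [-0.0517  0.0011] [ 4.  -1.2  5.3] fy -3.76 t 7.2 0.3974788994810316
scene grip_top 0.88 [319. 219.] [-0.0195  0.0064]
scene hood_edge 0.59 [298. 227.] [ 0.022  -0.0164]
scene hood_frame [0.0857 0.0965 0.0984]
scene catch_key [0.0859 0.0885 0.0891]
side hood_edge 0.74 [378. 239.] [0.0453 0.0079]
side hood_frame [0.0809 0.0946 0.0976]
side catch_key [0.0852 0.088  0.0887]
wrist grip_top 0.89 [387. 297.] [-0.0244  0.0188]
wrist hood_frame [0.0861 0.0956 0.097 ]
wrist catch_key [0.0852 0.0868 0.0875]
```

Call:
send_rows:
  plan:
    - {"dp":[0.02,0,0.0],"delta_rot":[0,0,0],"hand":0.4}
    - {"dp":[0.035,0,0],"delta_rot":[0,0,0],"hand":0.4}
    - {"dp":[0.045,0,0],"delta_rot":[0,0,0],"hand":0.4}
    - {"dp":[0.055,0,0],"delta_rot":[0,0,0],"hand":0.4}
    - {"dp":[0.055,0,0],"delta_rot":[0,0,0],"hand":0.4}

```text
t: 8.57
tcp_pos: [0.4073, 0.2654, 0.0873]
tcp_rot: [1.145, 2.925, -0.0]
force: [3.3, -1.6, 4.5]
gripper_width: 0.402
gripper_force: 2.9
```

```bash
python3 chk.py c2
```

```text
[0.4073 0.2654 0.0873] [-0.0525  0.0091] [ 3.3 -1.6  4.5] fy -3.44 t 8.575 0.4018708546352143
scene grip_top 0.93 [318. 223.] [-0.0167  0.0231]
scene hood_edge 0.6 [294. 230.] [ 0.0289 -0.0054]
scene hood_frame [0.0856 0.0965 0.0984]
scene catch_key [0.0842 0.0892 0.101 ]
side grip_top 0.15 [355. 352.] [-0.3052 -0.1136]
side hood_edge 0.86 [377. 238.] [0.0453 0.0099]
side catch_key [0.0848 0.0879 0.0884]
wrist grip_top 0.97 [385. 298.] [-0.026   0.0268]
wrist hood_frame [0.0858 0.0954 0.0969]
wrist catch_key [0.0848 0.0866 0.0872]
```

The bolt is at about 31 to 32 mm with the key held and the hood up. I'll lift straight up.

Call:
send_rows:
  plan:
    - {"dp":[0,0,-0.04],"delta_rot":[0,0,0],"hand":0.4}
    - {"dp":[0,0,-0.09],"delta_rot":[0,0,0],"hand":0.4}
    - {"dp":[-0.03,0,-0.16],"delta_rot":[0,0,0],"hand":0.4}
    - {"dp":[-0.03,0,-0.3],"delta_rot":[0,0,0],"hand":0.4}
    - {"dp":[-0.03,0,-0.5],"delta_rot":[0,0,0],"hand":0.4}
    - {"dp":[-0.03,0,-0.7],"delta_rot":[0,0,0],"hand":0.4}
    - {"dp":[-0.03,0,-0.7],"delta_rot":[0,0,0],"hand":0.4}

```text
t: 10.2
tcp_pos: [0.4113, 0.2634, 0.1948]
tcp_rot: [1.144, 2.925, 0.006]
force: [0.4, 0.1, -0.4]
gripper_width: 0.4
gripper_force: 0.0
```

```bash
python3 chk.py c3
```

```text
[0.4113 0.2634 0.1948] [-0.0513  0.0048] [ 0.4  0.1 -0.4] fy -0.24 t 10.2 0.40040625253560946
scene grip_top 0.68 [321. 224.] [-0.0228  0.0264]
scene hood_edge 0.73 [298. 226.] [ 0.0217 -0.02  ]
scene hood_frame [0.0857 0.0963 0.0983]
scene catch_key [0.0947 0.0973 0.0978]
side grip_top 0.83 [346. 234.] [-0.0229  0.0296]
side hood_edge 0.66 [376. 239.] [0.0436 0.0108]
side hood_frame [0.083  0.0957 0.098 ]
side catch_key [0.0901 0.0967 0.0972]
wrist grip_top 0.55 [354. 220.] [-0.026   0.0279]
wrist hood_edge 0.82 [414. 254.] [ 0.0232 -0.0054]
wrist hood_frame [0.0898 0.0988 0.1001]
wrist catch_key [0.0974 0.0987 0.0992]
```

View pics/c3_wrist.png

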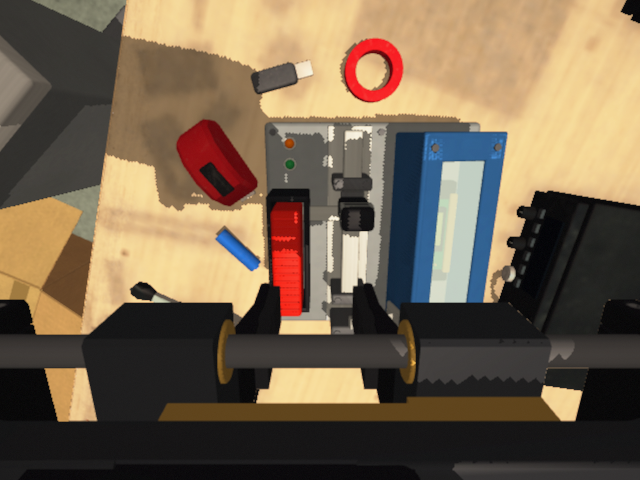

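The wrist view shows the grip shifted to (356,214), next to the far block. The key is up (top at about 97 mm), the hood is ajar, and the loose things are undisturbed. The robot is clear, so I'm handing in.

```bash
python3 -c "
from workcell import robot; print(robot.sign_off())"
```

```text
the job is handed in; nothing more can be done
None
```

I handed the job in; no verdict came back, but my last camera check showed the bolt drawn about 32 mm, the key up, the hood ajar, the loose things undisturbed and the arm clear.

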